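# Stand the plug gauges on the gauge stand in order of size

## Task

Put the four loose steel plug gauges away on the gauge stand, each standing upright and centred on its own rubber pad, in order of plug diameter: the thinnest plug on the pad next to the blue pin case, then one size thicker on each pad along the row, so that the thickest stands at the far end. Let go of them and leave all four standing still.

Things in the scene. Friction and masses are not known exactly. Their poses are not given: they have to be found in the camera images.
- plug_24: Loose steel plug gauge: a round plug 24 mm in diameter, 25 mm high, with an upright round grip 20 mm in diameter on the same axis, from 28 to 60 mm above the underside (18 mm neck below it). The four gauges are alike but for plug diameter (24, 32, 40, 48). It starts standing upright on the worktop; 0.06 to 0.4 kg. Origin: centre of the underside; z up.
- plug_32: Loose steel plug gauge: a round plug 32 mm in diameter, 25 mm high, with an upright round grip 20 mm in diameter on the same axis, from 28 to 60 mm above the underside (18 mm neck below it). The four gauges are alike but for plug diameter (24, 32, 40, 48). It starts standing upright on the worktop; 0.06 to 0.4 kg. Origin: centre of the underside; z up.
- plug_40: Loose steel plug gauge: a round plug 40 mm in diameter, 25 mm high, with an upright round grip 20 mm in diameter on the same axis, from 28 to 60 mm above the underside (18 mm neck below it). The four gauges are alike but for plug diameter (24, 32, 40, 48). It starts standing upright on the worktop; 0.06 to 0.4 kg. Origin: centre of the underside; z up.
- plug_48: Loose steel plug gauge: a round plug 48 mm in diameter, 25 mm high, with an upright round grip 20 mm in diameter on the same axis, from 28 to 60 mm above the underside (18 mm neck below it). The four gauges are alike but for plug diameter (24, 32, 40, 48). It starts standing upright on the worktop; 0.06 to 0.4 kg. Origin: centre of the underside; z up.
- stand: Fixed gauge stand: flat aluminium bar 280 mm long (its own y), 64 mm wide (its x), 14 mm high, with four round rubber pads in a row along its middle, 70 mm apart. Turned up to about 13 degrees. Origin: centre of its underside; z up.
- pad_1: Black round rubber pad on the stand, 52 mm in diameter, its top 15 mm above the worktop, with a small grey dot at its centre; all four are alike. Pad 1 of 4, counted along the stand's own y from its -y end (right, seen from the robot) to its +y end. Origin: centre of its top face.
- pad_2: Black round rubber pad on the stand, 52 mm in diameter, its top 15 mm above the worktop, with a small grey dot at its centre; all four are alike. Pad 2 of 4, counted along the stand's own y from its -y end (right, seen from the robot) to its +y end. Origin: centre of its top face.
- pad_3: Black round rubber pad on the stand, 52 mm in diameter, its top 15 mm above the worktop, with a small grey dot at its centre; all four are alike. Pad 3 of 4, counted along the stand's own y from its -y end (right, seen from the robot) to its +y end. Origin: centre of its top face.
- pad_4: Black round rubber pad on the stand, 52 mm in diameter, its top 15 mm above the worktop, with a small grey dot at its centre; all four are alike. Pad 4 of 4, counted along the stand's own y from its -y end (right, seen from the robot) to its +y end. Origin: centre of its top face.
- pin_case: Flat blue compartment case of contact pins, 84 x 110 x 32 mm, fixed on the worktop just beyond one end of the stand, in line with the row; at some starts beyond the left end, at others beyond the right. (A white solder spool with black flanges, 41 mm high, stands beyond the other end.) Origin: centre of its underside.
Mind the look-alikes: they are no part of the job. What is shaped like the plug_24 but pink is not meant.

How it is judged:
By the outcome, as a careful person would: the job done as asked, in the order asked, and still so for the second after the job is handed in, with the robot touching nothing.
It also fails if it takes over 86 s, if anything falls off the work surface, if the arm or the gripper's body presses on something with over 40 N, if the wrist force passes 120 N, or if a joint passes its speed limit or range.

## Robot

A 7-joint arm with a two-finger parallel gripper is mounted at the origin on a cart in front of the work surface, level with it; the furniture and walls round the work are solid. World frame = base frame: x ahead of the robot, y to its left, z up, the work surface at z = 0. Lengths are in m, angles in rad, forces in N, time in s.
With the tool pointing down it reaches from about 0.4 to 0.875 m from the base axis. Payload 6.5 kg.
Tool frame: the origin (TCP) lies midway between the tips of the shut fingers; the grasp point (between the pads) lies 19 mm behind it (manip.tcp_to_grasp is the distance from the TCP to the grasp point, in m); z points along the fingers, y is the line along which they close (so a half turn about z gives the same grasp; the last joint's range is limited). The gripper opens to 88 mm and grips with 3 to 60 N. Pads are 18 mm wide; open, the fingers measure 123 mm over their backs; the gripper's body (75 mm by 187 mm) begins 45 mm behind the grasp point.
Start: joints at [-1.259, 0.536, -0.004, 1.538, 0.003, 1.067, -0.071], TCP at [0.24, 0.604, 0.2] pointing down, gripper open.
Joint ranges: [-2.7, 2.7], [-0.37, 2.16], [-1.27, 1.26], [0.24, 2.4], [-1.31, 4.45], [0.19, 1.91], [-2.76, 2.76]. Speed limits (rad/s): [2.39, 2.39, 3.14, 3.14, 3.14, 3.14, 3.14].

## Interface

Orientations are given as a unit quaternion [x, y, z, w].
In Python, from workcell import status, vision, manip gives the robot as it stands. The module is installed in compiled form; this text tells all that it offers.
- The arm moves only by the tool creep_tool, called after "Emit:" as name(argument=value, ...), one argument or row to a line, values as JSON. Schema: {"type":"object","properties":{"increments":{"type":"array","items":{"type":"number"},"minItems":7,"maxItems":35},"only":{"type":"string"},"quiet":{"type":"boolean"},"lines":{"type":"string"}},"required":["increments"],"additionalProperties":false}. increments is one flat list of numbers that holds 1 to 5 rows one after another, with no inner brackets; each row has 7 numbers: a rotation vector rx, ry, rz in a scale on which 1.0 is 4 rad, then dx, dy, dz in fractions of the full range, 1 being 1 m, then the finger opening in m; each row is the pose to reach, as a shift and turn from the pose commanded when the call began, along the tool's axes at that moment; what a row does not reach only later rows make up. A row lasts 1/10 s, in which the tool goes at most 0.05 m and 0.15 rad, less where a joint would pass 70% of its speed; a pose out of reach is approached as far as the arm can. The fingers move at their own pace and stop on an object; the grip force is fixed at half the most. Time passes only in rows, so rows that do not move let the fingers close. The tool returns the time, the measured TCP pose, the force, the opening and the grip force at its end. only (a regular expression) keeps the lines of the reply that match it, lines (a string "A,B") keeps lines A to B, and quiet returns only ok. Shift and turn numbers lie between -1 and 1, and a call with a number outside is refused. Input that does not fit is refused with a message, and nothing moves.
- status.observe(): the state, without advancing time (a new reading comes with each control period).
- vision.grab_frame(name): name is "scene" or "side" or "wrist"; returns a dict with "img" (400x640x3 uint8, red, green, blue), "fov_y" (degrees; the focal length in pixels is half the picture's height over the tangent of half this angle, whatever the lens; pixels are square), "cx", "cy" (the principal point, pixels), "k1" (the pictures are not rectified: a ray, as slopes to the right and down, at radius r is drawn at 1 + k1 r^2 times it, then the intrinsics apply), "world_to_cam" (4x4, takes a point from world to camera coordinates). Camera axes: x right, y up, looking along -z (the intrinsics and any distortion apply to the point x, -y, -z); pixel columns grow to the right and rows downward; lengths in m; the calibration is good to about 2 mm. A picture is of the moment at which its call begins. There is no depth.
- manip.close_job(): hands the job in; it is judged then, once.
The state is a dict: "t": time; "joint_pos": joint angles; "joint_velocities": joint speeds; "joint_torque": joint torques, N m; "tcp_pos": TCP position; "eef_rot": TCP orientation; "force": force on the tool from outside, world axes, zero at the start; "torque": the same for the moment, N m; "width": finger opening in m; "grasp_force": force on a finger pad.
Only numpy, scipy, OpenCV 4.12 (cv2) and the standard library are available. Lean on these libraries where they do the work, as an engineer would, in place of code of your own. Each camera call takes 0.05 s, during which the arm holds its last target. There are 200 camera calls.

## Working session

There is one attempt and no reset: what is moved stays moved. The work goes in short steps, Python scripts to look and compute and a tool call to move; the robot and the scene stay as the last step left them, time stands still between calls to the robot, and variables do not carry over. Pictures are saved under pics/ and viewed, at most 14 in all, crops included, and the job is handed in when it is done.

```bash
mkdir -p pics
```

Create h.py:
```python
import numpy as np, cv2
from workcell import status, vision, manip
def grab(n,save=None):
    f=vision.grab_frame(n)
    if save: cv2.imwrite('pics/'+save,f['img'][:,:,::-1])
    return f
def K(f):
    h=f['img'].shape[0]; fl=h/2/np.tan(np.radians(f['fov_y'])/2)
    return np.array([[fl,0,f['cx']],[0,fl,f['cy']],[0,0,1]]),np.array([f['k1'],0,0,0,0.])
def ray(f,uv):
    k,d=K(f); p=cv2.undistortPoints(np.array([[uv]],float),k,d)[0,0]
    T=np.array(f['world_to_cam']); R=T[:3,:3]; c=-R.T@T[:3,3]
    v=R.T@np.array([p[0],-p[1],-1]); return c,v/np.linalg.norm(v)
def onz(f,uv,z):
    c,v=ray(f,uv); return c+v*(z-c[2])/v[2]
def tri(obs):
    A=np.zeros((3,3));b=np.zeros(3);L=[ray(f,u) for f,u in obs]
    for c,v in L:
        P=np.eye(3)-np.outer(v,v);A+=P;b+=P@c
    x=np.linalg.solve(A,b); return x,[np.linalg.norm((np.eye(3)-np.outer(v,v))@(x-c)) for c,v in L]
def proj(f,X):
    k,d=K(f);T=np.array(f['world_to_cam']);X=np.atleast_2d(X)
    p=(T[:3,:3]@X.T).T+T[:3,3]; p=p*[1,-1,-1]
    return cv2.projectPoints(p,np.zeros(3),np.zeros(3),k,d)[0][:,0]
```

Run:
```python
from h import *
for n in("scene","side","wrist"):
    f=grab(n,n+'0.png'); T=np.array(f['world_to_cam']); print(n,f['fov_y'],f['cx'],f['cy'],f['k1'],(-T[:3,:3].T@T[:3,3]).round(3),T[:3,:3].round(2).tolist())
s=status.observe();print(s)
print(manip.tcp_to_grasp)
```

```text
scene 52.043364560142294 319.3905589307355 200.24917952969355 0.023356349067772838 [-0.16  -0.451  0.589] [[0.54, -0.84, 0.01], [0.43, 0.29, 0.85], [-0.72, -0.46, 0.52]]
side 56.187233404243955 319.9327287235889 201.64749991869164 -0.04971000562511364 [0.442 0.73  0.53 ] [[-0.98, -0.18, 0.02], [0.12, -0.56, 0.82], [-0.14, 0.81, 0.57]]
wrist 58.683057283383356 320.5830632788849 199.51941959242635 -0.060441091581389036 [0.173 0.63  0.383] [[0.37, 0.93, -0.0], [-0.89, 0.35, -0.28], [-0.26, 0.1, 0.96]]
{'t': 0.15, 'joint_pos': array([-1.25921358,  0.53699059, -0.00441037,  1.53857822,  0.00261095,
        1.0672803 , -0.07120269]), 'joint_velocities': array([-0.00060274, -0.00319124, -0.00082487, -0.00190047,  0.00010451,
        0.00075415, -0.00113981]), 'joint_torque': array([ 1.93877000e-03, -5.71326935e+01,  9.92190801e-01, -2.51825202e+01,
       -5.62138518e-02,  1.53601239e-02,  7.50826848e-05]), 'tcp_pos': array([0.23960919, 0.60370554, 0.19896814]), 'eef_rot': array([ 1.87745716e-01,  9.82217468e-01, -6.22780834e-04, -5.89153138e-05]), 'force': array([-0.7238021 , -0.46745656, -0.15466678]), 'torque': array([ 0.0280302 , -0.03435523,  0.01999199]), 'grasp_force': 0.0, 'width': 0.087802340811904}
0.0187
```

View pics/scene0.png

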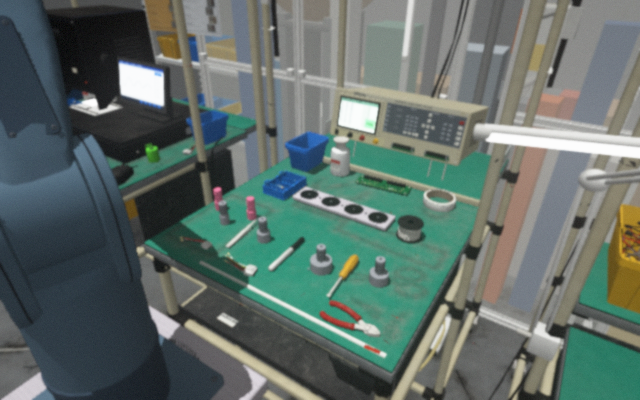

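View pics/side0.png

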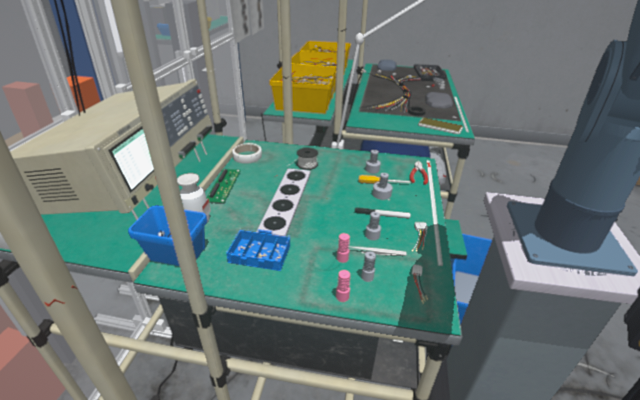

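The scene view shows grey gauges at (224,212), (263,230), (320,260) and (379,272), with pink look-alikes at (218,197) and (251,208). The side view shows the greys at (369,265), (374,225), (382,185) and (374,158), with pinks at (344,247) and (343,285). The blue case is at the left (+y) end of the stand, so the thinnest gauge goes on pad 4. Next I'll take enlarged crops for sizes and pixel positions.

Run:
```python
import cv2
for n,(x0,y0,x1,y1),s in(("scene",(195,170,405,300),3.8),("side",(225,140,425,300),3.7)):
    im=cv2.imread(f'pics/{n}0.png')[y0:y1,x0:x1]
    im=cv2.resize(im,None,fx=s,fy=s,interpolation=cv2.INTER_CUBIC)
    for x in range(x0,x1,20): cv2.putText(im,str(x),(int((x-x0)*s),8),0,.3,(255,255,255));cv2.line(im,(int((x-x0+.5)*s),10),(int((x-x0+.5)*s),16),(255,255,255))
    for y in range(y0,y1,20): cv2.putText(im,str(y),(0,int((y-y0+.5)*s)+4),0,.3,(255,255,255))
    cv2.imwrite(f'pics/{n}c.png',im);print(im.shape)
```

```text
(494, 798, 3)
(592, 740, 3)
```

View pics/scenec.png

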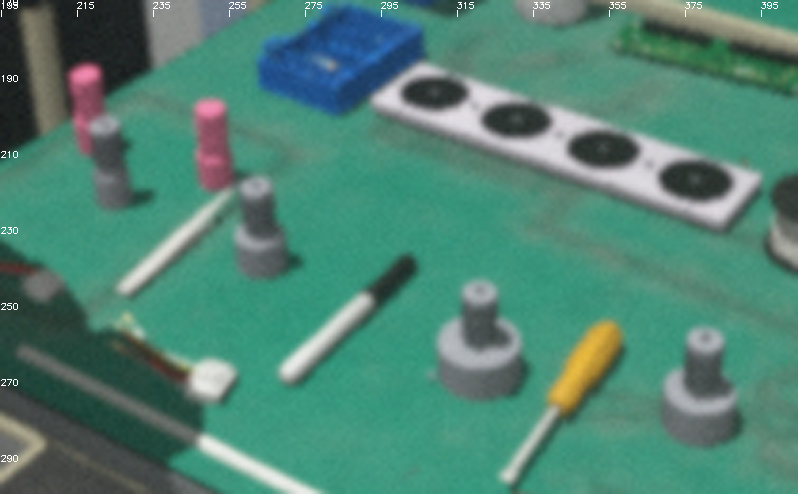

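View pics/sidec.png

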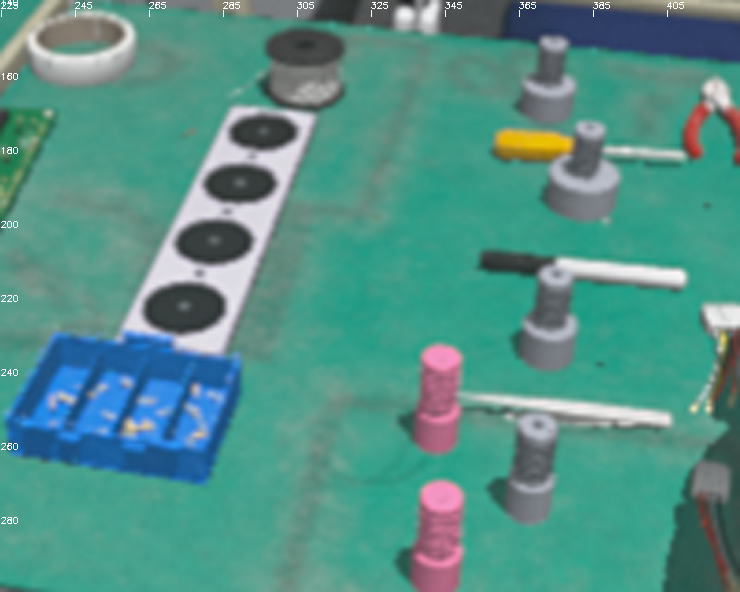

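In the enlarged crops there are four grey gauges, each with the top of its grip given in scene / side pixels:

| Gauge | Scene | Side |
|---|---|---|
| A, thinnest | (222,202) | (370,255) |
| B | (262,219) | (375,214) |
| C, widest | (321,246) | (384,175) |
| D | (380,259) | (374,152) |

The two pink gauges at (218,197) and (251,208) are the decoys. A at (222,212) is the grey one with the thin plug, so it is plug_24. The pad dots are visible as well.

Run:
```python
from h import *
f=grab("scene");g=grab("side")
sc=lambda p:(p[0]/3.8+194.5,p[1]/3.8+169.5)
sd=lambda p:(p[0]/3.7+224.5,p[1]/3.7+139.5)
pts=dict(A=((105,125),(538,426)),B=((257,187),(556,274)),C=((480,292),(590,131)),D=((704,339),(552,45)),
p4=((433,93),(184,306)),p3=((515,120),(214,241)),p2=((603,149),(240,183)),p1=((696,180),(263,131)))
X={}
for k,(a,b) in pts.items():
    x,r=tri([(f,sc(a)),(g,sd(b))]);X[k]=x;print(k,x.round(4),np.round(r,4), np.hypot(*x[:2]).round(3))
# pads refine: dark blob centroids in both views
for n,F in(("sc",f),("sd",g)):
    for k in("p1","p2","p3","p4"):
        gray=cv2.cvtColor(F['img'],cv2.COLOR_RGB2GRAY);u,v=proj(F,X[k])[0].astype(int)
        m=(gray<95).astype(np.uint8);m2=np.zeros_like(m);m2[v-9:v+10,u-14:u+15]=m[v-9:v+10,u-14:u+15]
        N,l,st,c=cv2.connectedComponentsWithStats(m2);i=1+np.argmax(st[1:,4]);print(n,k,c[i].round(1),st[i],onz(F,c[i],.015).round(4))
# widths: plug width in px at base
for k,(lw,rw) in dict(A=(95,131),B=(235,287),C=(438,521),D=(662,738)).items():
    k_,_=K(f);T=np.array(f['world_to_cam']);p=X[k]-[0,0,.045];z=-(T[:3,:3]@p+T[:3,3])[2];print(k,'dia',((rw-lw)/3.8*z/k_[0,0]).round(4))
```

```text
A [0.4339 0.2115 0.0582] [0.0002 0.0002] 0.483
B [0.4324 0.0832 0.0586] [0.0003 0.0003] 0.44
C [ 0.42   -0.0853  0.0574] [0.0004 0.0004] 0.429
D [ 0.4525 -0.2064  0.0568] [0.0001 0.0001] 0.497
p4 [0.6492 0.1007 0.0137] [0.0011 0.0011] 0.657
p3 [0.6495 0.031  0.0136] [0.0006 0.0006] 0.65
p2 [ 0.6502 -0.0394  0.0133] [0.0004 0.0004] 0.651
p1 [ 0.6507 -0.1098  0.0134] [0.0004 0.0004] 0.66
sc p1 [377.7 217. ] [369 213  18  10 139] [ 0.6471 -0.1112  0.015 ]
sc p2 [353.4 209. ] [345 205  18   9 122] [ 0.6465 -0.0417  0.015 ]
sc p3 [330.4 201.3] [322 198  17   8 112] [0.6461 0.0281 0.015 ]
sc p4 [308.8 194. ] [301 191  17   8  97] [0.6462 0.0983 0.015 ]
sd p1 [295.8 175.4] [288 172  17   8 114] [ 0.6494 -0.1057  0.015 ]
sd p2 [289.3 189.1] [281 185  18  10 135] [ 0.6498 -0.0366  0.015 ]
sd p3 [282.4 205. ] [273 200  20  11 173] [0.6491 0.0335 0.015 ]
sd p4 [274.3 222.8] [264 217  21  13 212] [0.649  0.1032 0.015 ]
A dia 0.0239
B dia 0.0324
C dia 0.0472
D dia 0.0417
```

Every point fits what it should be. The tops are at about 0.057–0.059 against 0.060, the pads at 0.0135 against 0.015, spacing is 70 mm, and the measured plug diameters are 24, 32, 47 and 42 mm for A, B, C and D. So A is plug_24 for pad 4, B is plug_32 for pad 3, D is plug_40 for pad 2 and C is plug_48 for pad 1. I'll move over A and turn the tool so that the fingers close along world x, across the row.

Careful with the scale: turns go in shares of 4 rad. That gives: 0.7 rad / 4 = 0.175.

Emit:
creep_tool(
  increments=[0,0,0.035,-0.032,-0.029,0,0.045,0,0,0.07,-0.064,-0.058,0,0.045,0,0,0.105,-0.096,-0.087,0,0.045,0,0,0.14,-0.128,-0.116,0,0.045,0,0,0.175,-0.16,-0.145,0,0.045],
)

```text
t: 0.75
tcp_pos: [0.3356, 0.4087, 0.1997]
eef_rot: [0.516, 0.857, 0.0, -0.0]
force: [0.2, 0.5, 1.5]
width: 0.0502
grasp_force: 0.0
```

Emit:
creep_tool(
  increments=[0,0,0.025,-0.044,-0.001,0,0.045,0,0,0.05,-0.088,-0.002,0,0.045,0,0,0.075,-0.132,-0.004,0,0.045,0,0,0.1,-0.176,-0.006,0,0.045,0,0,0.1233,-0.221,-0.007,0,0.045],
)

```text
t: 1.25
tcp_pos: [0.4338, 0.2109, 0.1998]
eef_rot: [0.708, 0.706, 0.0, -0.0]
force: [0.1, 0.2, 0.9]
width: 0.0449
grasp_force: 0.0
```

Run:
```python
from h import *
f=grab("wrist","w1.png");s=status.observe();print(s['t'],s['tcp_pos'],s['eef_rot'],s['joint_pos'].round(2),s['width'])
print(proj(f,[[.434,.2115,.058],[.434,.2115,0]]))
g=grab("side");print([onz(g,p,0).round(3) for p in((190,212),(205,245))],[onz(g,p,.06).round(3) for p in((344,238),(343,275))])
```

```text
1.3 [0.43739671 0.20293196 0.20011131] [ 7.13231354e-01  7.00926092e-01 -2.09711079e-04  1.89877793e-03] [-0.86  0.26  0.39  1.99 -0.12  0.92 -0.43] 0.04488637263666858
[[321.07643961 175.15756517]
 [320.98592469 163.92086291]]
[array([0.862, 0.086, 0.   ]), array([0.777, 0.188, 0.   ])] [array([0.486, 0.177, 0.06 ]), array([0.476, 0.274, 0.06 ])]
```

View pics/w1.png

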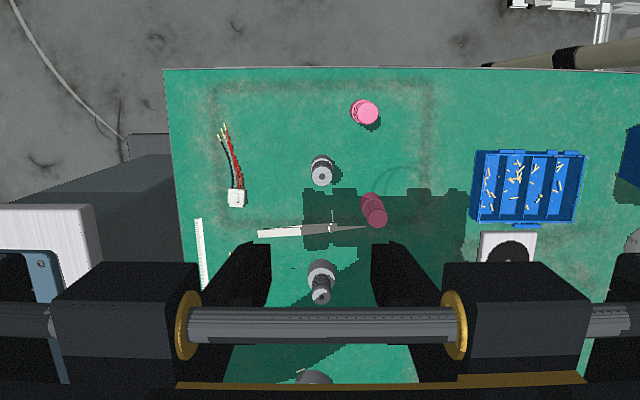

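The wrist view shows A's grip top at about (321,176) between the open fingers, matching its projection (321,175). The pinks are at (365,112) and (375,210). The bottle and bin stand clear at x > 0.77. Next I lower to just above A and check.

Emit:
creep_tool(
  increments=[0,0,0,0,0,0.04,0.045,0,0,0,0,0,0.08,0.045,0,0,0,0,0,0.115,0.045,0,0,0,0,0,0.115,0.045,0,0,0,0,0,0.115,0.045],
)

```text
t: 1.85
tcp_pos: [0.4333, 0.2126, 0.085]
eef_rot: [0.707, 0.707, -0.0, -0.0]
force: [1.3, 0.2, 0.0]
width: 0.0452
grasp_force: 0.0
```

Run:
```python
from h import *
f=grab("wrist","w2.png");s=status.observe();print(s['tcp_pos'],s['eef_rot'])
X=np.array([.434,.2115,.06]);print(proj(f,[X,s['tcp_pos'],s['tcp_pos']-[0,0,.025]]))
cv2.imwrite('pics/w2c.png',cv2.resize(f['img'][100:400,160:480,::-1],None,fx=2,fy=2))
```

```text
[0.4342487  0.21309505 0.08592585] [7.06939813e-01 7.07273234e-01 8.07923696e-04 1.41134584e-04]
[[322.20155936 217.73316611]
 [322.83988957 230.43598866]
 [322.61406314 215.77883635]]
```

View pics/w2c.png

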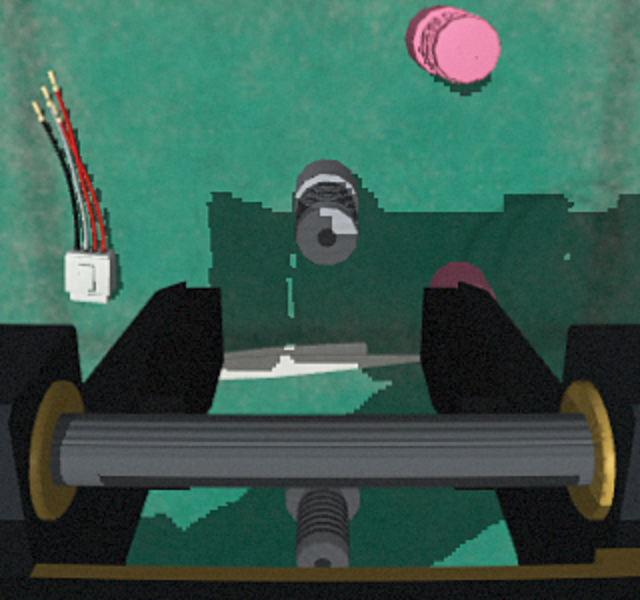

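The wrist view shows A's top at (323,218) against a prediction of (322,218), so A is aligned to within 1 mm. However, the visible finger tips (row ~243) don't sit where I expect the TCP (row 230). I'll check the tip height in the side view before descending.

Run:
```python
from h import *
s=status.observe();t=s['tcp_pos'];o=[]
for n,s_ in(("side",5),("scene",6)):
    f=grab(n);p=proj(f,[t,[.434,.2115,.06]]);print(n,p.round(1));u,v=p[0].astype(int)
    im=f['img'][v-35:v+25,u-40:u+40,::-1];print('origin',u-40,v-35)
    o.append(cv2.resize(im,(400,300),interpolation=cv2.INTER_CUBIC))
cv2.imwrite('pics/sd1.png',np.hstack(o))
```

```text
side [[371.  243.7]
 [369.9 253.8]]
origin 331 208
scene [[220.4 192.5]
 [222.  201.8]]
origin 180 157
```

View pics/sd1.png

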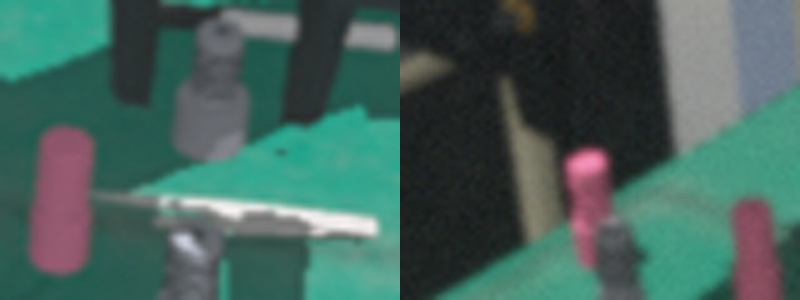

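Run:
```python
from h import *
f=grab("wrist");g=grab("side")
for nm,a,b in(("mid",(321,244),(373.5,230)),("fingerL inner",(271,245),(360.5,228.8)),("fingerR inner",(371,244),(388,232.5))):
    print(nm,tri([(f,a),(g,b)]))
print(status.observe()['tcp_pos'])
```

```text
mid (array([0.43386473, 0.22180845, 0.12484238]), [np.float64(0.0006231444066699992), np.float64(0.0006231444066700387)])
fingerL inner (array([0.43540685, 0.2355553 , 0.143074  ]), [np.float64(0.020693335919371822), np.float64(0.020693335919371756)])
fingerR inner (array([0.43093831, 0.24087848, 0.14940828]), [np.float64(0.0225994426559925), np.float64(0.022599442655992584)])
[0.4344727  0.21314346 0.08614323]
```

The finger tips triangulate to about z = 0.125 while the TCP reads 0.086, so the open fingers sit well back from the shut tips. I'll go down another 35 mm, which is safe on either reading, and look again.

Emit:
creep_tool(
  increments=[0,0,0,0,0,0.02,0.045,0,0,0,0,0,0.035,0.045,0,0,0,0,0,0.035,0.045,0,0,0,0,0,0.035,0.045],
)

```text
t: 2.5
tcp_pos: [0.4338, 0.2126, 0.0504]
eef_rot: [0.707, 0.707, 0.0, 0.0]
force: [0.4, -0.3, -0.2]
width: 0.045
grasp_force: 0.0
```

Run:
```python
from h import *
o=[];s=status.observe();t=s['tcp_pos'];print(t)
f=grab("wrist");im=cv2.resize(f['img'][180:330,220:420,::-1],(400,300),interpolation=cv2.INTER_CUBIC);o.append(im)
g=grab("side");u,v=331,215;im=g['img'][v:v+60,u:u+80,::-1]
o.append(cv2.resize(im,(400,300),interpolation=cv2.INTER_CUBIC));print(proj(f,t),proj(g,t))
cv2.imwrite('pics/d2.png',np.hstack(o))
```

```text
[0.43384145 0.21255066 0.05036518]
[[321.21888428 230.64502405]] [[369.39626828 258.05419829]]
```

View pics/d2.png

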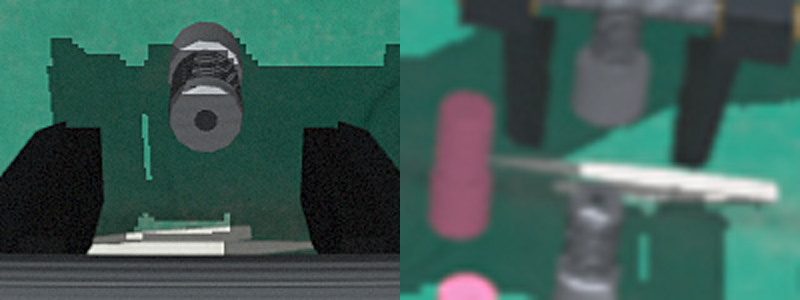

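In both views the open tips are at about z = 0.087 with the TCP at 0.050, so they haven't reached A's top yet. I'll rise clear and close to 20 mm to see where the tips are at the gripping width.

Emit:
creep_tool(
  increments=[0,0,0,0,0,-0.035,0.045,0,0,0,0,0,-0.035,0.02,0,0,0,0,0,-0.035,0.02,0,0,0,0,0,-0.035,0.02,0,0,0,0,0,-0.035,0.02],
)

```text
t: 3.1
tcp_pos: [0.433, 0.2121, 0.0841]
eef_rot: [0.707, 0.707, -0.001, -0.0]
force: [0.2, 0.4, 0.2]
width: 0.0201
grasp_force: 0.0
```

Run:
```python
from h import *
o=[];s=status.observe();t=s['tcp_pos'];print(t,s['width'])
f=grab("wrist");im=cv2.resize(f['img'][180:330,220:420,::-1],(400,300),interpolation=cv2.INTER_CUBIC);o.append(im)
g=grab("side");u,v=331,200;im=g['img'][v:v+60,u:u+80,::-1]
o.append(cv2.resize(im,(400,300),interpolation=cv2.INTER_CUBIC));print(proj(f,t),proj(g,t))
cv2.imwrite('pics/d3.png',np.hstack(o))
```

```text
[0.43295024 0.21213577 0.08412815] 0.020142426602564455
[[321.20232653 230.66754982]] [[371.70337962 244.22645667]]
```

View pics/d3.png

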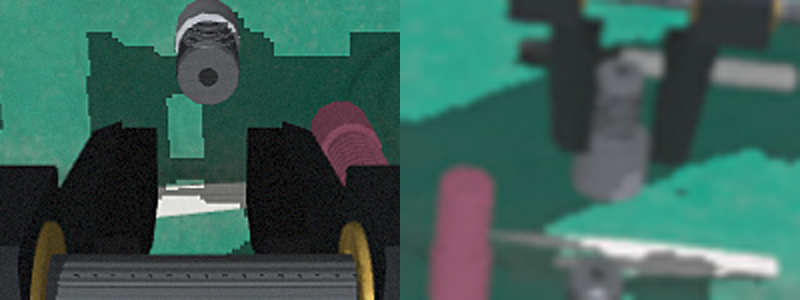

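At a width of 20 mm the tips still sit about 37–38 mm behind the reported TCP: 45 px apart in the wrist view gives a depth of 159 mm, and the side view agrees. So the offset is constant and not linked to opening. A test that needs no picture: with the TCP at 0.012, closing will read 20 mm if the tips are on the grip, or 24 mm if they are on the plug.

Emit:
creep_tool(
  increments=[0,0,0,0,0,0,0.045,0,0,0,0,0,0.02,0.045,0,0,0,0,0,0.05,0.045,0,0,0,0,0,0.073,0.045,0,0,0,0,0,0.073,0.045],
)

```text
t: 3.7
tcp_pos: [0.4313, 0.2112, 0.0093]
eef_rot: [0.707, 0.707, -0.003, -0.001]
force: [0.3, -0.3, -0.7]
width: 0.0447
grasp_force: 0.0
```

Emit:
creep_tool(
  increments=[0,0,0,0,0,0,0.03,0,0,0,0,0,0,0.0,0,0,0,0,0,0,0.0,0,0,0,0,0,0,0.0],
)

```text
t: 4.1
tcp_pos: [0.4343, 0.2129, 0.0126]
eef_rot: [0.707, 0.707, 0.001, 0.0]
force: [0.5, 0.1, 3.3]
width: 0.0181
grasp_force: 30.0
```

The width reads 18.1 mm, which means the tips are on the 20 mm grip with slightly compliant pads. They are certainly not on the 24 mm plug. I'll reopen, go 15 mm deeper for a full grip, then close and lift slightly.

Emit:
creep_tool(
  increments=[0,0,0,0,0,0,0.04,0,0,0,0,0,0,0.04,0,0,0,0,0,0.015,0.04,0,0,0,0,0,0.015,0.04,0,0,0,0,0,0.015,0.04],
)

```text
t: 4.6
tcp_pos: [0.4331, 0.2121, -0.0034]
eef_rot: [0.707, 0.707, -0.0, -0.0]
force: [-0.4, -0.2, 0.2]
width: 0.04
grasp_force: 0.0
```

Emit:
creep_tool(
  increments=[0,0,0,0,0,0,0.03,0,0,0,0,0,0,0.0,0,0,0,0,0,0,0.0,0,0,0,0,0,0,0.0],
)

```text
t: 5.0
tcp_pos: [0.4337, 0.2125, -0.0031]
eef_rot: [0.707, 0.707, 0.0, 0.0]
force: [0.1, -0.8, 1.2]
width: 0.0188
grasp_force: 29.9
```

The TCP is at -0.003 with no table contact, which confirms the tip offset, and A is held. I'll lift it and carry it over the stand, where the wrist camera can measure the pads.

Emit:
creep_tool(
  increments=[0,0,0,0,0,-0.02,0,0,0,0,0,0,-0.06,0,0,0,0,0,0,-0.1,0,0,0,0,0,0,-0.14,0,0,0,0,0,0,-0.17,0],
)

```text
t: 5.5
tcp_pos: [0.4337, 0.2124, 0.1689]
eef_rot: [0.707, 0.707, 0.001, 0.0]
force: [0.3, 0.4, -1.9]
width: 0.0193
grasp_force: 29.9
```

Emit:
creep_tool(
  increments=[0,0,0,-0.02,0.02,0,0,0,0,0,-0.05,0.05,0,0,0,0,0,-0.085,0.08,0,0,0,0,0,-0.12,0.11,0,0,0,0,0,-0.15,0.14,0,0],
)

```text
t: 6.0
tcp_pos: [0.574, 0.0602, 0.1666]
eef_rot: [0.707, 0.707, -0.0, -0.0]
force: [0.6, -0.7, -0.7]
width: 0.0191
grasp_force: 29.9
```

Emit:
creep_tool(
  increments=[0,0,0,-0.035,0.03,0,0,0,0,0,-0.065,0.055,0,0,0,0,0,-0.085,0.075,0,0,0,0,0,-0.085,0.075,0,0,0,0,0,-0.085,0.075,0,0],
)

```text
t: 6.5
tcp_pos: [0.6478, -0.0227, 0.166]
eef_rot: [0.707, 0.707, -0.0, -0.001]
force: [-0.3, 1.6, -1.2]
width: 0.0191
grasp_force: 29.9
```

Run:
```python
from h import *
f=grab("wrist","w4.png");s=status.observe();print(s['tcp_pos'],s['joint_pos'].round(2))
for k,X in dict(p4=(.6485,.1007,.015),p3=(.6485,.031,.015),p2=(.649,-.039,.015)).items(): print(k,proj(f,[X]).round(1))
```

```text
[ 0.64751515 -0.02149762  0.1660785 ] [-0.33  0.6   0.43  1.59 -0.28  1.01  0.19]
p4 [[321.8  35.7]]
p3 [[321.8 116.6]]
p2 [[322.4 190.2]]
```

View pics/w4.png

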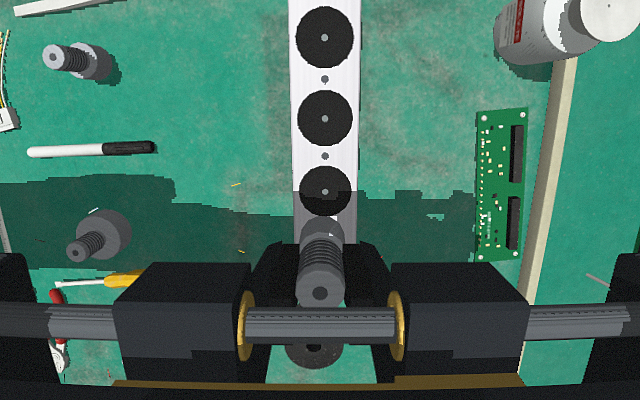

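Wrist view: A is held upright with its top at (320,292). The pad dots are at (325,37) for p4, (325,118) for p3 and (325,191) for p2. I'll move +y by 40 mm towards pad 4 and use both frames to measure the pads.

Create pads.py:
```python
from h import *
def dots(f,Xs,z=.015):
    g=cv2.cvtColor(f['img'],cv2.COLOR_RGB2GRAY).astype(np.uint8);out={}
    for k,X in Xs.items():
        u,v=proj(f,[X])[0].round().astype(int)
        if not(25<v<260): continue
        w=(g[max(v-34,0):v+35,u-36:u+37]<70).astype(np.uint8)
        w=cv2.morphologyEx(w,cv2.MORPH_CLOSE,np.ones((9,9)))
        N,l,st,c=cv2.connectedComponentsWithStats(w);i=l[min(v,34),36]
        out[k]=(c[i]+[u-36,max(v-34,0)],tuple(st[i,2:]))
    return out
P=dict(p4=(.6485,.1007,.015),p3=(.6485,.031,.015),p2=(.649,-.039,.015),p1=(.649,-.109,.015))
```

Run:
```python
from pads import *
import pickle
f=grab("wrist");a=dots(f,P);t=status.observe()['tcp_pos'];print(t,proj(f,[t+[0,0,.063]]))
for k in a: print(k,a[k],onz(f,a[k][0],.015).round(4))
pickle.dump((f,a),open('f1.pkl','wb'))
```

```text
[ 0.64749469 -0.02091623  0.16625097] [[321.17987017 288.80441863]]
p4 (array([324.72373124,  39.12580415]), (np.int32(58), np.int32(64), np.int32(2798))) [0.6506 0.0992 0.015 ]
p3 (array([325.00460637, 119.07621441]), (np.int32(55), np.int32(55), np.int32(2388))) [0.651  0.0301 0.015 ]
p2 (array([327.23418517, 194.29199832]), (np.int32(61), np.int32(59), np.int32(2387))) [ 0.6535 -0.0419  0.015 ]
p1 (array([321.77110501, 256.94680851]), (np.int32(73), np.int32(69), np.int32(2914))) [ 0.6482 -0.1087  0.015 ]
```

Emit:
creep_tool(
  increments=[0,0,0,0.02,0,0,0,0,0,0,0.04,0,0,0,0,0,0,0.04,0,0,0,0,0,0,0.04,0,0,0],
)

```text
t: 7.0
tcp_pos: [0.6478, 0.0185, 0.1667]
eef_rot: [0.706, 0.708, -0.0, -0.0]
force: [0.6, -0.5, -0.5]
width: 0.0185
grasp_force: 29.9
```

Run:
```python
from pads import *
import pickle
f=grab("wrist");b=dots(f,P);t=status.observe()['tcp_pos'];print(t)
f1,a=pickle.load(open('f1.pkl','rb'))
for k in b:
    print(k,b[k],onz(f,b[k][0],.015).round(4))
    if k in a: print(tri([(f1,a[k][0]),(f,b[k][0])]))
```

```text
[0.64795649 0.0171627  0.16674621]
p4 (array([324.30097087,  85.98446602]), (np.int32(56), np.int32(62), np.int32(2575))) [0.6507 0.0994 0.015 ]
(array([0.65062657, 0.099434  , 0.01372268]), [np.float64(5.4021652938467566e-05), np.float64(5.4021652938123555e-05)])
p3 (array([326.28583654, 161.92083868]), (np.int32(61), np.int32(69), np.int32(2337))) [0.6529 0.0299 0.015 ]
(array([0.65191764, 0.0302777 , 0.01754857]), [np.float64(0.0009203204945011617), np.float64(0.0009203204945011289)])
p2 (array([319.60638298, 215.32591876]), (np.int32(71), np.int32(47), np.int32(2068))) [ 0.6466 -0.0238  0.015 ]
(array([ 0.65168156, -0.09878146, -0.20092538]), [np.float64(0.0059483210222159855), np.float64(0.005948321022216142)])
```

Pads from the wrist view: p3 is at (0.651, 0.030, 0.0150) from a clean blob, and p4 is at about (0.6507, 0.100) with a triangulated height of 0.0137. Both agree with the 15 mm given and the 70 mm spacing. A sits about 1 mm to -y of the TCP. I'll go over pad 4 and down to just above it.

Emit:
creep_tool(
  increments=[0,0,0,0.03,0.001,0,0,0,0,0,0.06,0.002,0,0,0,0,0,0.083,0.0025,0.02,0,0,0,0,0.083,0.0025,0.06,0,0,0,0,0.083,0.0025,0.1,0],
)

```text
t: 7.55
tcp_pos: [0.6516, 0.1005, 0.0664]
eef_rot: [0.707, 0.707, 0.001, 0.001]
force: [-0.1, -0.8, -1.4]
width: 0.0189
grasp_force: 29.9
```

Emit:
creep_tool(
  increments=[0,0,0,0,0,0.02,0,0,0,0,0,0,0.04,0,0,0,0,0,0,0.04,0,0,0,0,0,0,0.04,0,0,0,0,0,0,0.04,0],
)

```text
t: 8.05
tcp_pos: [0.6521, 0.0999, 0.0282]
eef_rot: [0.707, 0.707, 0.001, 0.001]
force: [0.5, -0.5, -1.5]
width: 0.0193
grasp_force: 29.9
```

Emit:
creep_tool(
  increments=[0,0,0,0.001,-0.001,0.006,0,0,0,0,0.001,-0.001,0.012,0,0,0,0,0.001,-0.001,0.014,0,0,0,0,0.001,-0.001,0.014,0],
)

```text
t: 8.45
tcp_pos: [0.6497, 0.1014, 0.0123]
eef_rot: [0.707, 0.707, -0.0, -0.0]
force: [0.7, -0.1, -1.1]
width: 0.019
grasp_force: 29.9
```

Emit:
creep_tool(
  increments=[0,0,0,0,0,0.001,0,0,0,0,0,0,0.002,0,0,0,0,0,0,0.002,0],
)

```text
t: 8.75
tcp_pos: [0.6504, 0.1014, 0.0118]
eef_rot: [0.707, 0.707, 0.0, 0.0]
force: [-2.3, -0.6, 7.4]
width: 0.0189
grasp_force: 29.9
```

```bash
python3 -c "
from h import *
s=status.observe();print(s['tcp_pos'],s['force'])
f=grab('side','s5.png');g=grab('scene','c5.png')"
```

```text
[0.6504166  0.10137176 0.01177489] [-2.34310918 -0.64877722  7.39743224]
```

Contact shows about 7 N upward, so A is on the pad. Release, rise, and check from the side.

Emit:
creep_tool(
  increments=[0,0,0,0,0,0,0.025,0,0,0,0,0,0,0.04,0,0,0,0,0,0,0.04,0,0,0,0,0,-0.03,0.04,0,0,0,0,0,-0.07,0.04],
)

```text
t: 9.35
tcp_pos: [0.648, 0.1011, 0.0792]
eef_rot: [0.707, 0.707, -0.002, -0.001]
force: [1.2, -0.3, -0.0]
width: 0.04
grasp_force: 0.0
```

Emit:
creep_tool(
  increments=[0,0,0,0,0,-0.04,0.04,0,0,0,-0.005,-0.04,-0.08,0.04,0,0,0,-0.01,-0.085,-0.08,0.04,0,0,0,-0.015,-0.13,-0.08,0.04,0,0,0,-0.018,-0.175,-0.08,0.04],
)

```text
t: 9.85
tcp_pos: [0.4733, 0.083, 0.1608]
eef_rot: [0.707, 0.707, 0.0, 0.0]
force: [0.4, 0.0, 0.4]
width: 0.0402
grasp_force: 0.0
```

Emit:
creep_tool(
  increments=[0,0,0,0,-0.03,0,0.04,0,0,0,0,-0.043,0,0.04,0,0,0,0,-0.043,0,0.04,0,0,0,0,-0.043,0,0.04],
)

```text
t: 10.25
tcp_pos: [0.4337, 0.0838, 0.1611]
eef_rot: [0.707, 0.707, 0.001, 0.001]
force: [0.4, 0.5, -0.5]
width: 0.04
grasp_force: 0.0
```

Run:
```python
from h import *
w=grab("wrist");s=status.observe();print(s['t'],s['tcp_pos'])
print('B top pred',proj(w,[[.4324,.0832,.06]]),'A',proj(w,[[.6506,.1,.075]]))
g=grab("side");f=grab("scene")
o=[cv2.resize(w['img'][100:250,200:350,::-1],(300,300),interpolation=3)]
for F in(g,f):
    u,v=proj(F,[[.6506,.1,.03]])[0].astype(int);print(u-25,v-30);o.append(cv2.resize(F['img'][v-30:v+30,u-25:u+25,::-1],(250,300),interpolation=3))
cv2.imwrite('pics/d6.png',np.hstack(o))
```

```text
10.3 [0.43396388 0.08359666 0.16099685]
B top pred [[319.09279851 186.94626274]] A [[590.59495554 171.46846821]]
248 186
284 158
```

View pics/d6.png

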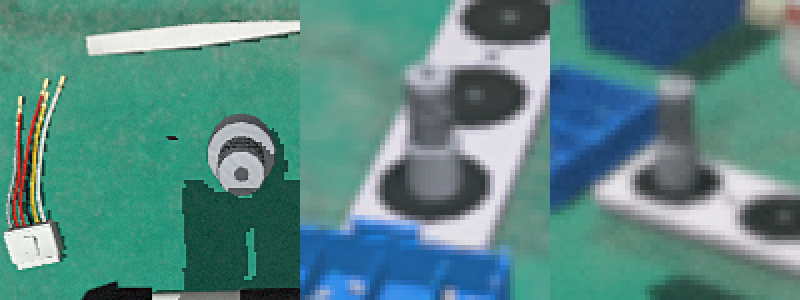

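A stands upright and centred on pad 4: in the side crop the pad spans 378–490 with the plug at 408–459, and the scene crop agrees. B's top is at (320.5,187) against a prediction of (319,187), within 1 mm. Grasp and lift B.

Emit:
creep_tool(
  increments=[0,0,0,0,0,0.04,0.04,0,0,0,-0.0005,0,0.085,0.04,0,0,0,-0.0005,0,0.13,0.04,0,0,0,-0.0005,0,0.1645,0.04,0,0,0,-0.0005,0,0.1645,0.04],
)

```text
t: 10.9
tcp_pos: [0.4295, 0.0817, -0.0075]
eef_rot: [0.707, 0.707, -0.003, -0.002]
force: [-1.1, -1.1, 0.2]
width: 0.0402
grasp_force: 0.0
```

Emit:
creep_tool(
  increments=[0,0,0,0,0,0,0.04,0,0,0,0,0,0,0.0,0,0,0,0,0,0,0.0,0,0,0,0,0,0,0.0,0,0,0,0,0,0,0.0],
)

```text
t: 11.4
tcp_pos: [0.4334, 0.0834, -0.0026]
eef_rot: [0.707, 0.707, 0.001, 0.001]
force: [-0.0, -0.5, 9.0]
width: 0.0192
grasp_force: 30.0
```

Emit:
creep_tool(
  increments=[0,0,0,0,0,-0.03,0,0,0,0,0,0,-0.07,0,0,0,0,0,0,-0.11,0,0,0,0,0,0,-0.15,0,0,0,0,0,0,-0.165,0],
)

```text
t: 11.9
tcp_pos: [0.4335, 0.0833, 0.1647]
eef_rot: [0.707, 0.707, 0.003, 0.001]
force: [1.2, 0.5, -0.6]
width: 0.0192
grasp_force: 30.0
```

Emit:
creep_tool(
  increments=[0,0,0,-0.01,0.03,0,0,0,0,0,-0.02,0.075,0,0,0,0,0,-0.03,0.12,0,0,0,0,0,-0.042,0.165,0,0,0,0,0,-0.053,0.205,0,0],
)

```text
t: 12.4
tcp_pos: [0.6386, 0.0296, 0.1613]
eef_rot: [0.707, 0.707, 0.0, -0.0]
force: [0.6, -0.0, -1.5]
width: 0.0186
grasp_force: 30.0
```

Emit:
creep_tool(
  increments=[0,0,0,0,0.0125,0.02,0,0,0,0,0,0.0125,0.06,0,0,0,0,0,0.0125,0.1,0,0,0,0,0,0.0125,0.135,0,0,0,0,0,0.0125,0.135,0],
)

```text
t: 12.9
tcp_pos: [0.6448, 0.0302, 0.0215]
eef_rot: [0.707, 0.707, -0.004, -0.003]
force: [-0.2, -0.1, -1.3]
width: 0.0189
grasp_force: 30.0
```

Emit:
creep_tool(
  increments=[0,0,0,0,0,0,0,0,0,0,0,0,0,0],
)

```text
t: 13.1
tcp_pos: [0.6512, 0.0298, 0.0286]
eef_rot: [0.707, 0.707, 0.001, 0.001]
force: [-0.8, -0.2, -0.7]
width: 0.0191
grasp_force: 30.0
```

Emit:
creep_tool(
  increments=[0,0,0,0,0,0.006,0,0,0,0,0.0004,0,0.012,0,0,0,0,0.0004,0,0.0145,0,0,0,0,0.0004,0,0.0145,0],
)

```text
t: 13.5
tcp_pos: [0.6498, 0.0306, 0.0124]
eef_rot: [0.707, 0.707, 0.0, -0.0]
force: [-0.9, -0.5, 5.1]
width: 0.0194
grasp_force: 30.0
```

Emit:
creep_tool(
  increments=[0,0,0,0,0,0.001,0,0,0,0,0,0,0.002,0,0,0,0,0,0,0.002,0],
)

```text
t: 13.8
tcp_pos: [0.65, 0.0306, 0.0123]
eef_rot: [0.707, 0.707, 0.001, -0.0]
force: [-6.5, 0.6, 19.5]
width: 0.019
grasp_force: 30.0
```

B is in contact with pad 3. Release, rise, and go over C (plug_48).

Emit:
creep_tool(
  increments=[0,0,0,0,0,0,0.025,0,0,0,0,0,0,0.04,0,0,0,0,0,0,0.04,0,0,0,0,0,-0.03,0.04,0,0,0,0,0,-0.07,0.04],
)

```text
t: 14.3
tcp_pos: [0.6474, 0.0303, 0.0781]
eef_rot: [0.707, 0.707, -0.002, -0.001]
force: [0.1, 0.0, -0.3]
width: 0.0401
grasp_force: 0.0
```

Emit:
creep_tool(
  increments=[0,0,0,0,0,-0.04,0.04,0,0,0,-0.02,-0.04,-0.08,0.04,0,0,0,-0.04,-0.08,-0.08,0.04,0,0,0,-0.06,-0.12,-0.08,0.04,0,0,0,-0.08,-0.16,-0.08,0.04],
)

```text
t: 14.8
tcp_pos: [0.4877, -0.0506, 0.1598]
eef_rot: [0.707, 0.707, 0.0, 0.0]
force: [-0.3, -1.1, 0.2]
width: 0.0403
grasp_force: 0.0
```

Emit:
creep_tool(
  increments=[0,0,0,-0.018,-0.035,0,0.04,0,0,0,-0.036,-0.0695,0,0.04,0,0,0,-0.036,-0.0695,0,0.04,0,0,0,-0.036,-0.0695,0,0.04],
)

```text
t: 15.2
tcp_pos: [0.42, -0.0858, 0.1598]
eef_rot: [0.707, 0.707, 0.0, 0.0]
force: [0.8, -0.8, 0.8]
width: 0.0402
grasp_force: 0.0
```

Run:
```python
from h import *
w=grab("wrist");s=status.observe();print(s['t'],s['tcp_pos'],s['joint_pos'].round(2))
print('C top pred',proj(w,[[.421,-.0853,.06]]))
g=grab("side");f=grab("scene")
o=[cv2.resize(w['img'][100:250,250:400,::-1],(300,300),interpolation=3)]
for F in(g,f):
    u,v=proj(F,[[.6508,.03,.03]])[0].astype(int);print(u-25,v-30);o.append(cv2.resize(F['img'][v-30:v+30,u-25:u+25,::-1],(250,300),interpolation=3))
cv2.imwrite('pics/d7.png',np.hstack(o))
```

```text
15.25 [ 0.42096929 -0.08543289  0.15991004] [-0.4   0.24  0.57  2.16 -0.18  0.79  0.29]
C top pred [[322.05569596 186.14447201]]
256 168
305 165
```

View pics/d7.png

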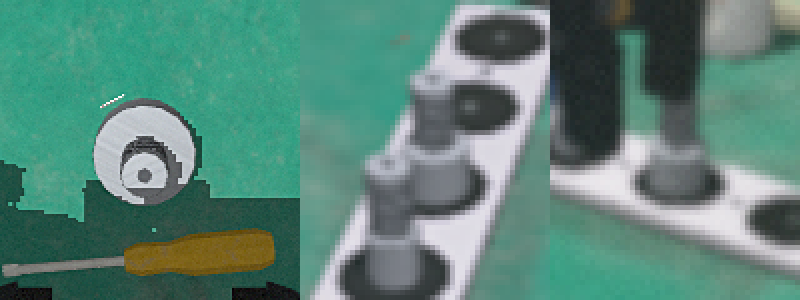

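B is centred on pad 3: the scene crop has the pad at 634–724 and the plug at 650–708. C's top is at (322.5,188) against (322,186), within about 1 mm. Grasp C gently, then carry it to pad 1.

Emit:
creep_tool(
  increments=[0,0,0,0,0,0.04,0.04,0,0,0,-0.0005,0,0.08,0.04,0,0,0,-0.0005,0,0.12,0.04,0,0,0,-0.0005,0,0.145,0.04,0,0,0,-0.0005,0,0.155,0.04],
)

```text
t: 15.85
tcp_pos: [0.4192, -0.0857, 0.0022]
eef_rot: [0.707, 0.707, -0.001, -0.001]
force: [-0.5, 1.0, 0.2]
width: 0.0402
grasp_force: 0.0
```

Emit:
creep_tool(
  increments=[0,0,0,0,0,0.004,0.04,0,0,0,0,0,0.008,0.04,0,0,0,0,0,0.008,0.04,0,0,0,0,0,0.008,0.04],
)

```text
t: 16.25
tcp_pos: [0.4208, -0.0862, -0.0026]
eef_rot: [0.707, 0.707, 0.001, 0.001]
force: [-0.2, -0.0, -0.8]
width: 0.0401
grasp_force: 0.0
```

Emit:
creep_tool(
  increments=[0,0,0,0,0,0,0.0,0,0,0,0,0,0,0.0,0,0,0,0,0,0,0.0,0,0,0,0,0,0,0.0],
)

```text
t: 16.65
tcp_pos: [0.4205, -0.0863, -0.0031]
eef_rot: [0.707, 0.707, 0.0, 0.0]
force: [0.9, 0.8, 2.3]
width: 0.0193
grasp_force: 30.0
```

Emit:
creep_tool(
  increments=[0,0,0,0,0,-0.03,0,0,0,0,0,0,-0.07,0,0,0,0,0,0,-0.11,0,0,0,0,0,0,-0.15,0,0,0,0,0,0,-0.165,0],
)

```text
t: 17.15
tcp_pos: [0.4211, -0.0865, 0.1644]
eef_rot: [0.707, 0.707, 0.002, 0.001]
force: [0.3, 0.5, -2.5]
width: 0.0191
grasp_force: 30.0
```

Emit:
creep_tool(
  increments=[0,0,0,-0.005,0.03,0,0,0,0,0,-0.01,0.075,0,0,0,0,0,-0.015,0.12,0,0,0,0,0,-0.02,0.165,0,0,0,0,0,-0.0235,0.205,0,0],
)

```text
t: 17.65
tcp_pos: [0.6262, -0.1097, 0.1608]
eef_rot: [0.707, 0.707, -0.0, -0.001]
force: [0.0, 0.5, -2.4]
width: 0.0193
grasp_force: 30.0
```

Emit:
creep_tool(
  increments=[0,0,0,0,0.025,0.02,0,0,0,0,0,0.025,0.06,0,0,0,0,0,0.025,0.1,0,0,0,0,0,0.025,0.135,0,0,0,0,0,0.025,0.135,0],
)

```text
t: 18.15
tcp_pos: [0.6448, -0.1084, 0.021]
eef_rot: [0.707, 0.707, -0.003, -0.004]
force: [-1.1, 1.2, -1.9]
width: 0.019
grasp_force: 30.0
```

Emit:
creep_tool(
  increments=[0,0,0,0,0,0,0,0,0,0,0,0,0,0],
)

```text
t: 18.35
tcp_pos: [0.6515, -0.1103, 0.0289]
eef_rot: [0.707, 0.707, 0.001, 0.001]
force: [0.6, -0.6, -2.3]
width: 0.0194
grasp_force: 30.0
```

Emit:
creep_tool(
  increments=[0,0,0,0,0,0.006,0,0,0,0,0,0.0005,0.012,0,0,0,0,0,0.0005,0.0145,0,0,0,0,0,0.0005,0.0145,0,0,0,0,0,0.0005,0.0145,0],
)

```text
t: 18.85
tcp_pos: [0.6504, -0.1097, 0.0121]
eef_rot: [0.707, 0.707, -0.0, -0.0]
force: [-0.1, 0.7, -2.8]
width: 0.0189
grasp_force: 30.0
```

Emit:
creep_tool(
  increments=[0,0,0,0,0,0.001,0,0,0,0,0,0,0.0015,0,0,0,0,0,0,0.0015,0],
)

```text
t: 19.15
tcp_pos: [0.6507, -0.1097, 0.0118]
eef_rot: [0.707, 0.707, 0.0, -0.0]
force: [-3.0, 1.0, 7.5]
width: 0.0189
grasp_force: 30.0
```

Contact on pad 1. Release and go over D (plug_40).

Emit:
creep_tool(
  increments=[0,0,0,0,0,0,0.025,0,0,0,0,0,0,0.04,0,0,0,0,0,0,0.04,0,0,0,0,0,-0.03,0.04,0,0,0,0,0,-0.07,0.04],
)

```text
t: 19.65
tcp_pos: [0.6486, -0.1093, 0.0793]
eef_rot: [0.707, 0.707, -0.001, -0.002]
force: [1.2, 0.3, 0.8]
width: 0.0403
grasp_force: 0.0
```

Emit:
creep_tool(
  increments=[0,0,0,0,0,-0.04,0.04,0,0,0,-0.02,-0.04,-0.08,0.04,0,0,0,-0.04,-0.08,-0.08,0.04,0,0,0,-0.06,-0.12,-0.08,0.04,0,0,0,-0.08,-0.16,-0.08,0.04],
)

```text
t: 20.15
tcp_pos: [0.4888, -0.1907, 0.1611]
eef_rot: [0.707, 0.707, 0.0, 0.0]
force: [-0.6, -0.5, -0.6]
width: 0.0403
grasp_force: 0.0
```

Emit:
creep_tool(
  increments=[0,0,0,-0.0165,-0.0375,0,0.04,0,0,0,-0.0165,-0.0375,0,0.04,0,0,0,-0.0165,-0.0375,0,0.04],
)

```text
t: 20.45
tcp_pos: [0.4528, -0.2065, 0.161]
eef_rot: [0.708, 0.707, 0.0, 0.0]
force: [0.7, 0.9, -0.2]
width: 0.0397
grasp_force: 0.0
```

Run:
```python
from h import *
w=grab("wrist");s=status.observe();print(s['t'],s['tcp_pos'])
X=[.4533,-.2064,.06];p=proj(w,[X])[0];print('D top pred',p)
# grip-top disc: bright circle search
g=cv2.cvtColor(w['img'],cv2.COLOR_RGB2GRAY);u,v=p.astype(int);c=cv2.resize(g[v-40:v+40,u-40:u+40],None,fx=4,fy=4,interpolation=3)
h=cv2.HoughCircles(cv2.medianBlur(c,5),cv2.HOUGH_GRADIENT,1.5,20,param1=80,param2=25,minRadius=40,maxRadius=90)
print(None if h is None else [(x/4+u-40,y/4+v-40,r/4) for x,y,r in h[0][:4]])
```

```text
20.5 [ 0.45384557 -0.20596514  0.16087798]
D top pred [321.44994364 186.24809309]
[(np.float64(320.9375), np.float64(178.8125), np.float32(20.8)), (np.float64(320.5625), np.float64(187.8125), np.float32(11.8)), (np.float64(316.8125), np.float64(182.9375), np.float32(15.175)), (np.float64(325.0625), np.float64(182.9375), np.float32(15.55))]
```

D's top circle is at about (320.6,188) against a prediction of (321.4,186), within 1 mm. Grasp and lift D.

Emit:
creep_tool(
  increments=[0,0,0,0,0,0.04,0.04,0,0,0,-0.0005,0,0.08,0.04,0,0,0,-0.0005,0,0.12,0.04,0,0,0,-0.0005,0,0.145,0.04,0,0,0,-0.0005,0,0.155,0.04],
)

```text
t: 21.0
tcp_pos: [0.4527, -0.2053, 0.003]
eef_rot: [0.706, 0.708, -0.001, -0.002]
force: [-0.4, 0.3, -0.2]
width: 0.04
grasp_force: 0.0
```

Emit:
creep_tool(
  increments=[0,0,0,0,0,0.005,0.04,0,0,0,0,0,0.009,0.04,0,0,0,0,0,0.009,0.04,0,0,0,0,0,0.009,0.04],
)

```text
t: 21.4
tcp_pos: [0.4539, -0.2069, -0.0025]
eef_rot: [0.707, 0.707, 0.0, 0.001]
force: [-0.3, -0.6, -0.5]
width: 0.0403
grasp_force: 0.0
```

Emit:
creep_tool(
  increments=[0,0,0,0,0,0,0.0,0,0,0,0,0,0,0.0,0,0,0,0,0,0,0.0,0,0,0,0,0,0,0.0],
)

```text
t: 21.8
tcp_pos: [0.4532, -0.2068, -0.003]
eef_rot: [0.707, 0.707, 0.0, 0.0]
force: [-0.2, 0.7, 5.0]
width: 0.0191
grasp_force: 30.0
```

Emit:
creep_tool(
  increments=[0,0,0,0,0,-0.03,0,0,0,0,0,0,-0.07,0,0,0,0,0,0,-0.11,0,0,0,0,0,0,-0.15,0,0,0,0,0,0,-0.165,0],
)

```text
t: 22.3
tcp_pos: [0.4542, -0.2075, 0.1647]
eef_rot: [0.707, 0.707, 0.001, 0.002]
force: [-0.0, -0.0, -2.7]
width: 0.0193
grasp_force: 30.0
```

Emit:
creep_tool(
  increments=[0,0,0,0.02,0.025,0,0,0,0,0,0.05,0.06,0,0,0,0,0,0.08,0.095,0,0,0,0,0,0.11,0.13,0,0,0,0,0,0.14,0.165,0,0],
)

```text
t: 22.8
tcp_pos: [0.6186, -0.0651, 0.1611]
eef_rot: [0.707, 0.707, -0.0, -0.0]
force: [-0.2, -0.9, -1.3]
width: 0.019
grasp_force: 30.0
```

Emit:
creep_tool(
  increments=[0,0,0,0.027,0.0325,0,0,0,0,0,0.027,0.0325,0.03,0,0,0,0,0.027,0.0325,0.07,0,0,0,0,0.027,0.0325,0.11,0,0,0,0,0.027,0.0325,0.135,0],
)

```text
t: 23.3
tcp_pos: [0.6478, -0.0392, 0.0228]
eef_rot: [0.707, 0.707, -0.002, -0.002]
force: [0.0, 0.6, -2.1]
width: 0.0193
grasp_force: 30.0
```

Emit:
creep_tool(
  increments=[0,0,0,0,0,0,0,0,0,0,0,0,0,0,0,0,0,0,0,0,0],
)

```text
t: 23.6
tcp_pos: [0.6519, -0.0401, 0.0285]
eef_rot: [0.707, 0.707, 0.001, 0.001]
force: [0.5, -0.1, -2.7]
width: 0.0189
grasp_force: 30.0
```

Emit:
creep_tool(
  increments=[0,0,0,0,0,0.006,0,0,0,0,0,0,0.012,0,0,0,0,0,0,0.0145,0,0,0,0,0,0,0.0145,0,0,0,0,0,0,0.0145,0],
)

```text
t: 24.1
tcp_pos: [0.6505, -0.0397, 0.0121]
eef_rot: [0.707, 0.707, 0.0, 0.0]
force: [-0.1, 0.0, -2.7]
width: 0.0195
grasp_force: 30.0
```

Emit:
creep_tool(
  increments=[0,0,0,0,0,0.001,0,0,0,0,0,0,0.0015,0,0,0,0,0,0,0.0015,0],
)

```text
t: 24.4
tcp_pos: [0.6506, -0.0397, 0.012]
eef_rot: [0.707, 0.707, 0.0, -0.0]
force: [-3.9, 1.5, 8.9]
width: 0.0191
grasp_force: 30.0
```

Contact on pad 2. Release, rise, back away and check all four.

Emit:
creep_tool(
  increments=[0,0,0,0,0,0,0.025,0,0,0,0,0,0,0.04,0,0,0,0,0,0,0.04,0,0,0,0,0,-0.03,0.04,0,0,0,0,0,-0.07,0.04],
)

```text
t: 24.9
tcp_pos: [0.6486, -0.0395, 0.0794]
eef_rot: [0.707, 0.707, -0.002, -0.001]
force: [0.6, -0.3, 0.5]
width: 0.0399
grasp_force: 0.0
```

Emit:
creep_tool(
  increments=[0,0,0,0,0,-0.04,0.04,0,0,0,-0.02,-0.04,-0.09,0.04,0,0,0,-0.05,-0.08,-0.12,0.04,0,0,0,-0.08,-0.12,-0.13,0.04,0,0,0,-0.11,-0.16,-0.13,0.04],
)

```text
t: 25.4
tcp_pos: [0.5091, -0.1369, 0.21]
eef_rot: [0.707, 0.707, 0.001, 0.001]
force: [1.3, -1.7, 0.6]
width: 0.0401
grasp_force: 0.0
```

Emit:
creep_tool(
  increments=[0,0,0,-0.03,-0.03,0,0.04,0,0,0,-0.03,-0.03,0,0.04,0,0,0,-0.03,-0.03,0,0.04,0,0,0,-0.03,-0.03,0,0.04],
)

```text
t: 25.8
tcp_pos: [0.4801, -0.1649, 0.2081]
eef_rot: [0.707, 0.708, 0.0, 0.0]
force: [0.5, 0.7, 0.8]
width: 0.0402
grasp_force: 0.0
```

Run:
```python
from h import *
g=grab("side");f=grab("scene");w=grab("wrist","wf.png")
a=cv2.resize(g['img'][140:240,240:340,::-1],(400,400),interpolation=3)
b=cv2.resize(f['img'][160:240,290:410,::-1],(400,267),interpolation=3)
c=cv2.resize(w['img'][0:100,300:500,::-1],(400,200),interpolation=3)
cv2.imwrite('pics/fin.png',np.hstack([a,np.vstack([b,np.zeros((133,400,3),np.uint8)])]))
```

```text
(no output)
```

View pics/fin.png

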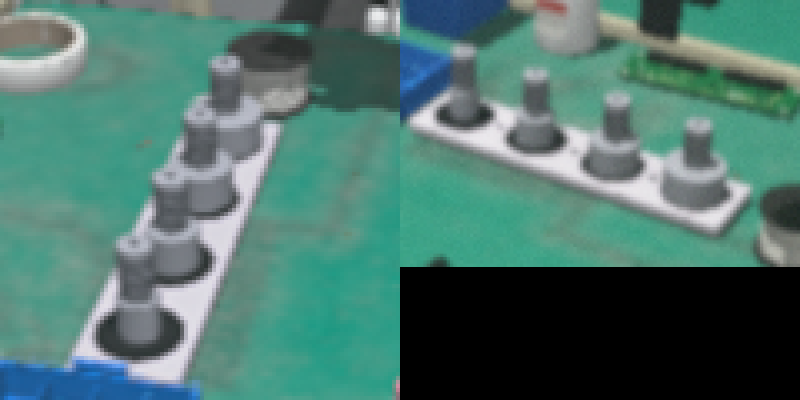

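All four stand upright. They run 24, 32, 40, 48 from the blue case towards the spool, with pad rims visible around them. One numeric centring check against the pad positions from the same cameras:

Run:
```python
from h import *
f=grab("scene");g=grab("side")
S=dict(A=((63,50),(134,244)),B=((136,75),(171,177)),D=((218,100),(200,116)),C=((298,124),(225,64)))
P=dict(A=(.6492,.1007),B=(.6495,.031),D=(.6502,-.0394),C=(.6507,-.1098))
for k,(a,b) in S.items():
    x,r=tri([(f,(a[0]/3.333+289.65,a[1]/3.333+159.65)),(g,(b[0]/4+239.6,b[1]/4+139.6))]);print(k,x.round(4),np.round(r,4),'off',(x[:2]-P[k]).round(4))
```

```text
A [0.6492 0.1007 0.0732] [0. 0.] off [ 0. -0.]
B [0.6477 0.0304 0.0722] [0.0001 0.0001] off [-0.0018 -0.0006]
D [ 0.6489 -0.0419  0.0718] [0.0001 0.0001] off [-0.0013 -0.0025]
C [ 0.649  -0.1089  0.0727] [0. 0.] off [-0.0017  0.0009]
```

Offsets are within pixel-reading error, with D's -2.5 mm in y the largest. There is plenty of time, so I'll take one look down from the wrist camera to confirm centring.

Emit:
creep_tool(
  increments=[0,0,0,0,0.03,-0.02,0.04,0,0,0,0,0.07,-0.04,0.04,0,0,0,0,0.11,-0.04,0.04,0,0,0,0,0.15,-0.04,0.04,0,0,0,0,0.17,-0.04,0.04],
)

```text
t: 26.55
tcp_pos: [0.6522, -0.1643, 0.2472]
eef_rot: [0.706, 0.708, 0.0, 0.0]
force: [0.6, -0.3, -0.1]
width: 0.0401
grasp_force: 0.0
```

Emit:
creep_tool(
  increments=[0,0,0,0,0,0,0.04,0,0,0,0,0,0,0.04,0,0,0,0,0,0,0.04],
)

```text
t: 26.85
tcp_pos: [0.648, -0.1662, 0.2482]
eef_rot: [0.707, 0.707, -0.0, -0.0]
force: [-0.9, 0.6, 0.2]
width: 0.04
grasp_force: 0.0
```

Run:
```python
from h import *
w=grab("wrist");print(proj(w,[[.651,y,.015] for y in(.1,.0301,-.0398,-.1098)]).round(1))
cv2.imwrite('pics/fin2.png',cv2.resize(w['img'][0:240,250:400,::-1],None,fx=2.5,fy=2.5,interpolation=3))
```

```text
[[323.7 -97.6]
 [323.7 -24.4]
 [323.7  45.2]
 [323.6 110.4]]
```

View pics/fin2.png

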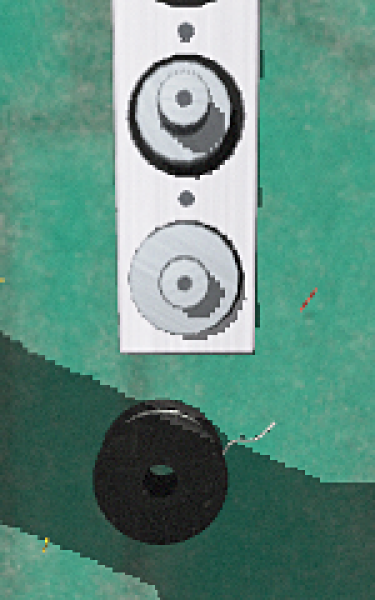

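In the top-down wrist view, D's pad spans 128–243 and its plug 132–230, so D is off by under 2 mm. C covers its pad to within 2 mm. All four are upright and in order, and the gripper is well clear, so I'm handing in.

```bash
python3 -c "
from workcell import manip
print(manip.close_job())"
```

```text
the job is handed in; nothing more can be done
None
```

The job is handed in at about 27 s of the 86 s allowed: all four gauges stand upright on their own pads, released, in order 24, 32, 40, 48 mm from the blue pin case to the spool end, each within about 2–3 mm of its pad centre; no verdict came back.

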